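# Pin and clip a mould tray to its carriage fork

## Task

Push the headed pin fully home through the carriage fork, then take the R-clip from its stand and push its straight leg down through the pin's cross hole, gently, until the bow springs over the pin and the collar sits on it. The pin has rolled towards the tray, so find the hole by feel and turn it upright with the leg; leave the plain ring-topped pin in its stand, and let go of the clip.

Things in the scene. Friction and masses are not known exactly. Their poses are not given: they have to be found in the camera images.
- fork: Fixed steel fork: dark base 75 x 100 x 12 mm, two lugs 36 wide (x), 12 thick, tops 103 mm up, outer faces at y = -36 and +36 mm. A black mould tray (200 x 270, top 45 mm up) lies 80 to 280 mm off on its +x side, tied by an aluminium tongue. Origin on the table under the fork's middle. The pin lies along y, 85 mm up: steel, 24 mm thick, round head (34 mm across, 8 thick) at the -y end.
- pin (a joint): How far the pin is out towards the fork's -y, in m: 0 fully home (head's inner face against the lug), 0.020 to 0.030 at the start, its cross hole then inside the +y lug. The middle of the head's outer face is at fork (0, -44 mm - this value, 85 mm). Push it along the fork's +y; about 5 N of friction, stays where left, stops hard. Home, it stands 28 mm out of the +y lug.
- fork_eye (a point): Fixed point of the fork (its axes), at fork (0, 52, 85) mm: where the middle of the pin's cross hole lies when the pin is home, 16 mm outside the +y lug. The pin's top is 12 mm above. The hole is 8 mm wide, goes straight through the pin and has a 0.5 mm bevel. How the pin has rolled is not measured: see clip_seat.
- clip_coil (a point): Middle of the coil of the loose steel R-clip (70 g, 6 mm wire), the part to hold: 24 mm across x and z, 14 mm thick along y, flat faces square to y. z points up along the straight leg, x from the leg to the bow. The leg's axis is 9 mm to -x; its blunt tip (flat 5.4 mm wide) is 80 mm below, the underside of its stop collar (14 mm across, 4 thick) 34 mm below. Home, it is 46 mm above the pin's axis.
- clip_seat (a point): On the axis of the clip's leg, 34 mm above its tip (axes of the clip); at fork_eye when home. The pin turns on its axis with friction (5 N at its surface); its hole starts leaning towards the tray by an unmeasured 0.3 to 0.85 rad, its mouth 3.5 to 9 mm to the fork's +x of fork_eye, 0.5 to 4 mm lower than upright. Pressing hard beside it rolls it farther; a leg 3 mm deep in it draws it upright.
- clip_bow (a joint): Opening of the clip's sprung bow leg, rad: 0 relaxed, about 0.1 as its neck passes the pin, 0 again once sprung over. It hangs on the clip's +x side, 20 mm out from the leg's axis; it may pass the pin on either side. Its flare meets the pin with the leg's tip about 12 mm below the pin's top; pushing it over takes about 5 to 15 N; past the pin's side it eases, then the collar stops it hard.
- stand_a: White fixed block that holds the clip at the start, left or right of the fork: 50 mm high, 40 mm wide (y), from x = -30 to +7 mm. Origin on the table under its loose 8 mm hole, where the clip's leg stands, collar on the block, its bow outside on the +x side. Lift the clip 48 mm to clear it.
- ring_pin_coil (a point): Middle of the coil of a loose plain pin with the same leg, collar and coil as the clip but no bow, which stands in a like block on the other side of the fork. Not needed; leave it.
Mind the look-alikes: they are no part of the job. What is shaped like the part that bears clip_coil but orange is not meant.

How it is judged:
By the outcome, as a careful person would: the job done as asked, in the order asked, and still so for the second after the job is handed in, with the robot touching nothing.
It also fails if it takes over 72 s, if anything falls off the work surface, if the arm or the gripper's body presses on something with over 40 N, if the wrist force passes 120 N, or if a joint passes its speed limit or range.

## Robot

A 6-joint arm with a two-finger parallel gripper is mounted at the origin on the work surface. World frame = base frame: x ahead of the robot, y to its left, z up, the work surface at z = 0. Lengths are in mm, angles in rad, forces in N, time in s.
With the tool pointing down it reaches from about 375 to 750 mm from the base axis. Payload 9 kg.
Tool frame: the origin (TCP) lies midway between the tips of the shut fingers; the grasp point (between the pads) lies 19 mm behind it (robot.grasp_offset is the distance from the TCP to the grasp point, in mm); z points along the fingers, y is the direction in which the jaws open and shut (so a half turn about z gives the same grasp; the last joint's range is limited). The gripper opens to 85 mm and grips with 20 to 120 N. Pads are 22 mm wide; open, the fingers measure 114 mm over their backs; the gripper's body (76 mm by 85 mm) begins 54 mm behind the grasp point. The pads swing forward as they close: fully open they stand 13 mm farther back than shut.
Start: joints at [0.998, 0.104, 0.097, 1.564, 0, 1.353], TCP at [208.448, 562.66, 231.331] pointing down, gripper open.
Joint ranges: [-2.99, 2.99], [-0.84, 1.86], [-1.1, 1.16], [-1.84, 2.11], [-1.51, 1.56], [-3.14, 3.14]. Speed limits (rad/s): [2.22, 2.22, 2.57, 3.14, 3.14, 3.14].

## Interface

Orientations are given as a rotation vector (axis times angle).
In Python, from station import robot gives the robot as it stands. The module is installed in compiled form; this text tells all that it offers.
- The arm moves only by the tool send_rows, never from a script. Its argument "motion" is one flat list of numbers, 7 for each row, row after row: the shift along the tool's x, y, z in units of 0.1 m (1.0 is 0.1 m), then the turn, a rotation vector about the tool's x, y, z in units of 45 degrees (1.0 is 45 degrees), then the gripper's target within -1 to 1 (shut at 1, half-way at 0, fully open at -1). In form: [dx, dy, dz, ax, ay, az, claw, dx, dy, dz, ax, ay, az, claw, ...]. A call has exactly 10 rows; each row is the pose to reach, as a shift and turn from the pose commanded when the call began, along the tool's axes at that moment; what a row does not reach only later rows make up. A row lasts 1/10 s, in which the tool goes at most 50 mm and 8.59 degrees, less where a joint would pass 70% of its speed; a pose out of reach is approached as far as the arm can. A call with a number of a shift or a turn outside -1 to 1 is refused whole. A call with a gripper value outside its range is refused whole. The fingers move at their own pace and stop on an object; "squeeze" is the grip in N (left out, the last holds). Time passes only in rows, so rows that repeat a pose let the fingers close, or fill a call up. It gives the time, the measured TCP pose, the force and the opening at its end, in the units of the state.
- robot.observe(): the state, without advancing time (a new reading comes with each control period).
- robot.grab_frame(name): name is "scene" or "top" or "wrist"; returns the picture (400x640x3 uint8, blue, green, red); there is no depth.
- robot.camera_model(name): a dict with "fx", "fy", "cx", "cy" (pixels), "R" (3x3) and "t" (3): a world point X has camera coordinates R X + t; the wrist camera has in their place "T_tool_cam" (4x4, takes a point from camera to tool coordinates, whose origin is the TCP and whose axes are the flange's). Camera axes: x right, y down, z forward; pixel columns grow to the right and rows downward; lengths in mm; the calibration is good to about 2 mm. A picture is of the moment at which its call begins: read the wrist's pose just before it. camera_model takes no time and is no camera call.
- robot.close_job(): hands the job in, once; it reports no verdict.
The state is a dict: "t": time; "qpos": joint angles; "qd": joint speeds; "tau": joint torques, N m; "position": TCP position; "tcp_rot": TCP orientation; "force": force on the tool from outside, world axes, zero at the start; "moment": the same for the moment, N m; "grip_width": opening from 0.0 (shut) to 1.0 (fully open).
Only numpy, scipy, OpenCV 4.12 (cv2) and the standard library are available. Lean on these libraries where they do the work, as an engineer would, in place of code of your own. Each camera call takes 0.05 s, during which the arm holds its last target. There are 200 camera calls.

## Working session

There is one attempt and no reset: what is moved stays moved. The work goes in short steps, Python scripts to look and compute and a tool call to move; the robot and the scene stay as the last step left them, time stands still between calls to the robot, and variables do not carry over. Pictures are saved under pics/ and viewed, about 8 in all and at most 12, crops included, and the job is handed in when it is done.

Besides the shell and the picture viewer there is one more tool, called after ">>>" as name(argument=value, ...), one argument or row to a line, values as JSON. send_rows: Moves the arm, as the interface text tells. Its arguments: {"type":"object","properties":{"motion":{"type":"array"},"squeeze":{"type":"number"}},"required":["motion"]}

```bash
mkdir -p pics; cat > h.py <<'E'
import numpy as np,cv2
from scipy.spatial.transform import Rotation as Ro
from station import robot
def ray(name,u,v,M=None):
    m=robot.camera_model(name)
    R=np.array(m["R"]);t=np.array(m["t"]).ravel()
    d=R.T@np.array([(u-m["cx"])/m["fx"],(v-m["cy"])/m["fy"],1.]);return -R.T@t,d
def atz(name,u,v,z):
    o,d=ray(name,u,v);return o+d*(z-o[2])/d[2]
def proj(name,X):
    m=robot.camera_model(name);c=np.array(m["R"])@np.array(X,float)+np.array(m["t"]).ravel()
    return c[0]/c[2]*m["fx"]+m["cx"],c[1]/c[2]*m["fy"]+m["cy"]
def tri(a,b):
    (o1,d1),(o2,d2)=a,b
    A=np.c_[d1,-d2];s=np.linalg.lstsq(A,o2-o1,rcond=None)[0]
    p,q=o1+s[0]*d1,o2+s[1]*d2;return (p+q)/2,np.linalg.norm(p-q)
def st():
    s=robot.observe();print("t",round(s["t"],2),"p",np.round(s["position"],1),"rot",np.round(s["tcp_rot"],3),"F",np.round(s["force"],1),"M",np.round(s["moment"],2),"w",round(s["grip_width"],3),"q",np.round(s["qpos"],2));return s
E
python3 - <<'E'
from h import *
s=st();print(Ro.from_rotvec(s["tcp_rot"]).as_matrix().round(3))
a=robot.grab_frame("scene");b=robot.grab_frame("top")
cv2.imwrite("pics/scene.png",a);cv2.imwrite("pics/top.png",b)
for n in("scene","top"):
    m=robot.camera_model(n);print(n,m["fx"],(-np.array(m["R"]).T@np.array(m["t"]).ravel()).round(0))
E
```

```text
t 0.0 p [208.2 562.4 230.5] rot [-5.540e-01 -3.092e+00  2.000e-03] F [-0.2  0.   1.1] M [-0.   -0.02 -0.  ] w 1.0 q [1.   0.1  0.1  1.56 0.   1.35]
[[-0.938  0.347 -0.001]
 [ 0.347  0.938 -0.001]
 [ 0.    -0.001 -1.   ]]
scene 446.0358176019612 [1023.  414.  632.]
top 490.0215187594095 [ 335.  -33. 1098.]
```

View pics/scene.png

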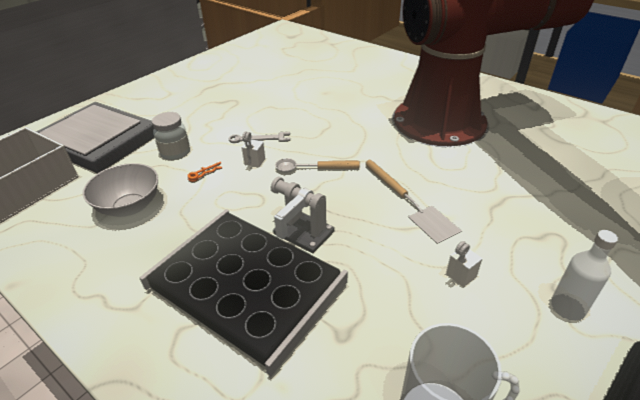

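View pics/top.png

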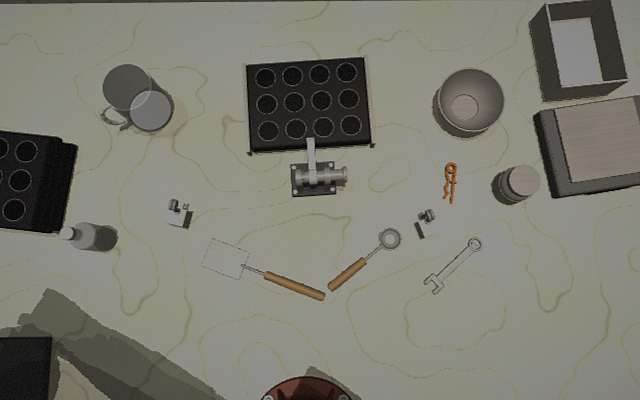

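Top view: the fork is at about (317,178), with the tray above it (+x) and the pin head to the right (-y). Clip candidates are the left stand (180,212), the right stand (427,222) and an orange clip lying at (451,182), which is a look-alike. Next I'll crop in on the two stands.

```bash
python3 - <<'E'
import cv2,numpy as np
a=cv2.imread("pics/scene.png");b=cv2.imread("pics/top.png")
def c(i,x,y,w,h,k):return cv2.resize(i[y:y+h,x:x+w],None,fx=k,fy=k,interpolation=cv2.INTER_CUBIC)
def L(i):return np.clip(i.astype(float)*1.3,0,255).astype('uint8')
A=c(a,435,235,50,60,5);B=c(a,235,125,50,60,5);C=c(b,155,192,50,50,5);D=c(b,402,198,50,50,5);E=c(b,282,135,80,65,5)
W=np.zeros((600,800,3),'uint8')
W[:300,:250]=A;W[:300,250:500]=B;W[300:550,:250]=C;W[300:550,250:500]=D
F=c(a,260,170,60,80,5);W[:400,500:800]=F
W[400:600,500:800]=cv2.resize(c(b,282,155,80,53,5),(300,200))
cv2.imwrite("pics/crop1.png",L(W))
E
```

```text
(no output)
```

View pics/crop1.png

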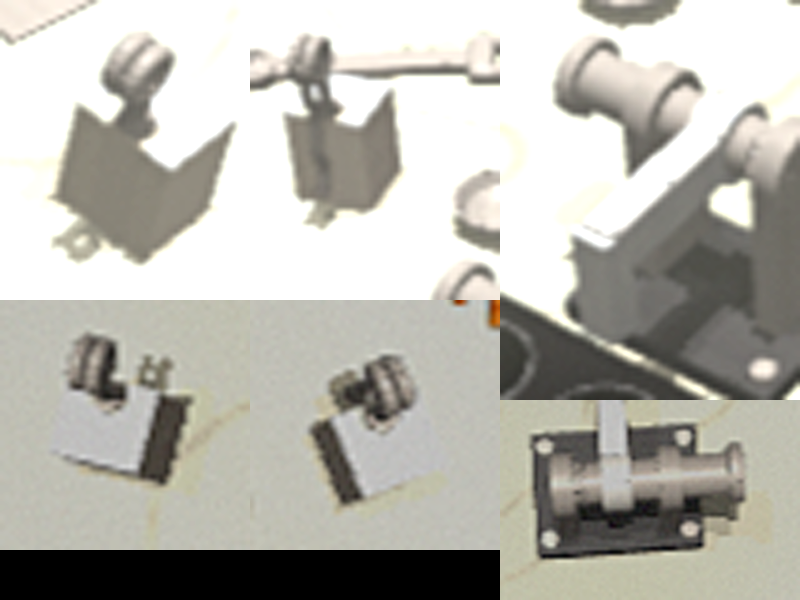

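The right stand (scene crop, second panel) shows the bow hanging down the front face. The left one has only a leg and coil, so the clip is on the right. Next I'll measure coarse poses, then take close wrist views.

```bash
python3 - <<'E'
from h import *
sc=[(294,167.5),(330.7,164.8),(332.8,188.8),(295.3,192)]
P=np.array([atz("top",u,v,12) for u,v in sc]);print(P.round(1),P.mean(0).round(1))
# head far face in crop approx (742,472)
f=lambda x,y:(282+(x-500)/3.75,155+(y-400)/3.77)
print("head",atz("top",*f(742,472),85).round(1), "pinend",atz("top",*f(553,487),85).round(1))
g=lambda x,y:(402+(x-250)/5,198+(y-300)/5)
gl=lambda x,y:(155+x/5,192+(y-300)/5)
print("Rcoil top",atz("top",*g(390,385),90).round(1))
gs=lambda x,y:(235+(x-250)/5,125+y/5)
print("tri",tri(ray("top",*g(390,385)),ray("scene",*gs(312,58))))
print("Rblock corners",[atz("top",*g(x,y),50).round(1) for x,y in[(325,410),(362,498),(425,470)]])
m=robot.camera_model("wrist");print(np.round(m["T_tool_cam"],3),m["fx"])
E
```

```text
[[577.2  22.8  12. ]
 [582.7 -60.4  12. ]
 [527.4 -64.5  12. ]
 [520.8  19.9  12. ]] [552.  -20.5  12. ]
head [545.7 -91.8  85. ] pinend [538.1  14.6  85. ]
Rcoil top [ 456.7 -262.8   90. ]
tri (array([ 456.16863831, -263.0084521 ,   80.01929248]), np.float64(5.235060400201954))
Rblock corners [array([ 451. , -243.5,   50. ]), array([ 413. , -257.8,   50. ]), array([ 424.8, -285.3,   50. ])]
[[ 0.00000e+00 -9.58000e-01 -2.87000e-01  7.26620e+01]
 [ 1.00000e+00  0.00000e+00  1.00000e-03  9.50000e-02]
 [-1.00000e-03 -2.87000e-01  9.58000e-01 -1.43623e+02]
 [ 0.00000e+00  0.00000e+00  0.00000e+00  1.00000e+00]] 318.2354821275969
```

>>> send_rows(
  motion=[-0.1, -0.1, 0, 0, 0, 0, -1, -0.2, -0.2, 0, 0, 0, 0, -1, -0.3, -0.3, 0, 0, 0, 0, -1, -0.4, -0.4, 0, 0, 0, 0, -1, -0.5, -0.5, 0, 0, 0, 0, -1, -0.6, -0.6, 0, 0, 0, 0, -1, -0.7, -0.7, 0, 0, 0, 0, -1, -0.8, -0.8, 0, 0, 0, 0, -1, -0.9, -0.9, 0, 0, 0, 0, -1, -1, -1, 0, 0, 0, 0, -1],
)

```text
t: 1.1
position: [268.0, 433.0, 231.4]
tcp_rot: [0.555, 3.092, 0.0]
force: [0.3, -0.7, 0.2]
grip_width: 1.002
```

>>> send_rows(
  motion=[-0.1, -0.1, 0, 0, 0, 0, -1, -0.2, -0.2, 0, 0, 0, 0, -1, -0.3, -0.3, 0, 0, 0, 0, -1, -0.4, -0.4, 0, 0, 0, 0, -1, -0.5, -0.5, 0, 0, 0, 0, -1, -0.6, -0.6, 0, 0, 0, 0, -1, -0.7, -0.7, 0, 0, 0, 0, -1, -0.8, -0.8, 0, 0, 0, 0, -1, -0.9, -0.9, 0, 0, 0, 0, -1, -1, -1, 0, 0, 0, 0, -1],
)

```text
t: 2.1
position: [326.9, 304.6, 231.3]
tcp_rot: [0.554, 3.092, 0.0]
force: [0.4, -0.1, 1.0]
grip_width: 1.0
```

>>> send_rows(
  motion=[-0.1, -0.1, 0, 0, 0, 0, -1, -0.2, -0.2, 0, 0, 0, 0, -1, -0.3, -0.3, 0, 0, 0, 0, -1, -0.4, -0.4, 0, 0, 0, 0, -1, -0.5, -0.5, 0, 0, 0, 0, -1, -0.6, -0.6, 0, 0, 0, 0, -1, -0.7, -0.7, 0, 0, 0, 0, -1, -0.8, -0.8, 0, 0, 0, 0, -1, -0.9, -0.9, 0, 0, 0, 0, -1, -1, -1, 0, 0, 0, 0, -1],
)

```text
t: 3.1
position: [385.7, 176.1, 231.3]
tcp_rot: [0.554, 3.092, 0.0]
force: [-0.6, -0.2, 0.5]
grip_width: 1.003
```

>>> send_rows(
  motion=[-0.1, -0.1, 0, 0, 0, 0, -1, -0.2, -0.2, 0, 0, 0, 0, -1, -0.3, -0.3, 0, 0, 0, 0, -1, -0.4, -0.4, 0, 0, 0, 0, -1, -0.5, -0.5, 0, 0, 0, 0, -1, -0.6, -0.6, 0, 0, 0, 0, -1, -0.7, -0.7, 0, 0, 0, 0, -1, -0.8, -0.8, 0, 0, 0, 0, -1, -0.9, -0.9, 0, 0, 0, 0, -1, -1, -1, 0, 0, 0, 0, -1],
)

```text
t: 4.1
position: [445.0, 47.5, 231.3]
tcp_rot: [0.554, 3.092, 0.0]
force: [-0.2, -0.1, -0.1]
grip_width: 1.0
```

>>> send_rows(
  motion=[-0.1, -0.1, 0, 0, 0, -0.06, -1, -0.2, -0.2, 0, 0, 0, -0.12, -1, -0.3, -0.3, 0, 0, 0, -0.18, -1, -0.4, -0.4, 0, 0, 0, -0.24, -1, -0.5, -0.5, 0, 0, 0, -0.3, -1, -0.6, -0.6, 0, 0, 0, -0.36, -1, -0.7, -0.7, 0, 0, 0, -0.42, -1, -0.8, -0.8, 0, 0, 0, -0.48, -1, -0.9, -0.9, 0, 0, 0, -0.54, -1, -1, -1, 0, 0, 0, -0.54, -1],
)

```text
t: 5.1
position: [503.9, -81.1, 231.1]
tcp_rot: [0.11, -3.14, -0.0]
force: [0.7, -0.3, 0.5]
grip_width: 1.003
```

```bash
cat >> h.py <<'E'
def wray(s,u,v):
    m=robot.camera_model("wrist");T=np.array(m["T_tool_cam"]);R=Ro.from_rotvec(s["tcp_rot"]).as_matrix()
    d=R@T[:3,:3]@np.array([(u-m["cx"])/m["fx"],(v-m["cy"])/m["fy"],1.]);o=np.array(s["position"])+R@T[:3,3];return o,d
def watz(s,u,v,z):
    o,d=wray(s,u,v);return o+d*(z-o[2])/d[2]
def wproj(s,X):
    m=robot.camera_model("wrist");T=np.array(m["T_tool_cam"]);R=Ro.from_rotvec(s["tcp_rot"]).as_matrix()
    c=T[:3,:3].T@(R.T@(np.array(X,float)-s["position"])-T[:3,3]);return c[0]/c[2]*m["fx"]+m["cx"],c[1]/c[2]*m["fy"]+m["cy"]
E
python3 - <<'E'
from h import *
import json
s=st();a=robot.grab_frame("wrist");cv2.imwrite("pics/w1.png",a)
json.dump({k:np.array(v).tolist() for k,v in s.items()},open("w1.json","w"))
E
```

```text
t 5.1 p [503.9 -81.1 231.1] rot [ 0.11 -3.14 -0.  ] F [ 0.7 -0.3  0.5] M [ 0.01 -0.02 -0.01] w 1.003 q [-0.42 -0.17 -0.17  1.57  0.   -0.49]
```

View pics/w1.png

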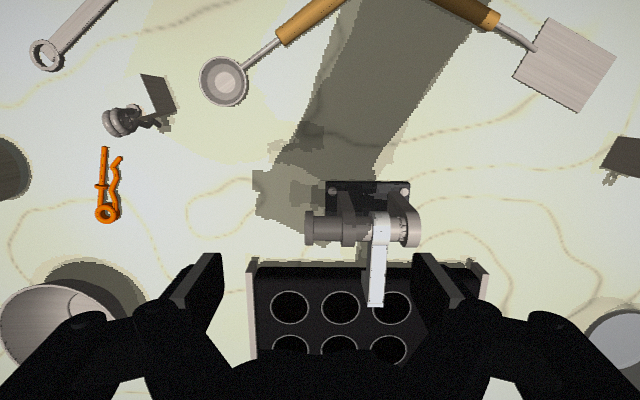

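Wrist view: the fork base screws are at about (333,191) and (404,191), the pin head's outer face at about x=307, the right-hand pin end at about 420, and the clip coil at (122,120). I'll enlarge both areas.

```bash
python3 - <<'E'
import cv2,numpy as np
a=cv2.imread("pics/w1.png");W=np.zeros((600,800,3),'uint8')
W[:600,:]=0
W[:520,:]=0
f=cv2.resize(a[170:260,290:430],None,fx=5.7,fy=5.7,interpolation=cv2.INTER_CUBIC)[:,:800]
W=np.clip(f*1.0,0,255).astype('uint8')
c=cv2.resize(a[65:145,90:190],None,fx=5,fy=5,interpolation=cv2.INTER_CUBIC)
cv2.imwrite("pics/forkcrop.png",W)
cv2.imwrite("pics/clipcrop.png",c)
# combined, half scale each
o=np.zeros((600,800,3),'uint8');f=cv2.resize(a[170:260,290:430],(700,450),interpolation=cv2.INTER_CUBIC)
f=cv2.resize(a[170:250,290:430],(560,320),interpolation=cv2.INTER_CUBIC)
o[:320,:560]=np.clip(f.astype(float)*1.5,0,255)
o[320:600,:350]=cv2.resize(a[75:145,95:182],(348+2,280),interpolation=cv2.INTER_CUBIC)
cv2.imwrite("pics/crop2.png",o);print(560/140,320/80,350/87)
E
```

```text
4.0 4.0 4.022988505747127
```

View pics/crop2.png

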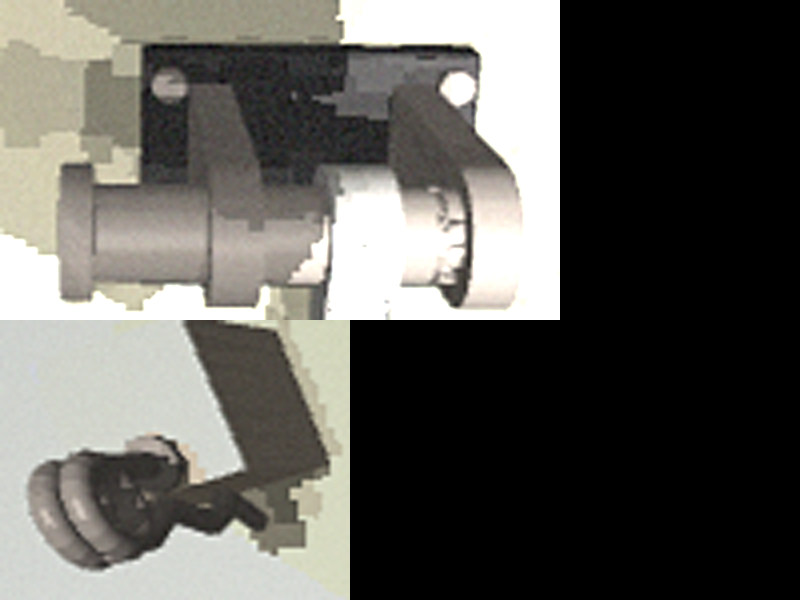

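```bash
python3 - <<'E'
from h import *
import json
from scipy.optimize import least_squares
s=json.load(open("w1.json"));s={k:np.array(v) for k,v in s.items()}
p=lambda x,y:(290+x/4,170+y/4)
A=watz(s,*p(143,45),12);B=watz(s,*p(478,48),12);print("corners",A.round(1),B.round(1),np.linalg.norm(A-B).round(1))
for q in[(170,85),(458,88)]:print("screw",watz(s,*p(*q),12).round(1))
def W(X,f):
    c,n=np.cos(X[2]),np.sin(X[2]);return np.array([X[0]+c*f[0]-n*f[1],X[1]+n*f[0]+c*f[1],f[2]])
def res(X):
    r=[]
    for f,q in[((-37.5,-50,12),(143,45)),((-37.5,50,12),(478,48))]:
        r+=list(np.array(wproj(s,W(X,f)))-p(*q))
    for f,x in[((-0,36,97),521),((0,24,97),470),((0,-36,97),209),((0,-24,97),263)]:
        r.append(wproj(s,W(X,f))[0]-p(x,0)[0])
    return r
F=least_squares(res,[552,-20,.07]);print("fork",F.x.round(3),np.round(F.fun,2))
X=F.x
for d in(20,25,30):
    print(d,"head px",wproj(s,W(X,(0,-44-d,85))),"obs",p(60,231), "edge top",wproj(s,W(X,(0,-44-d,97))))
print("eye",W(X,(0,52,85)).round(1),"staging",W(X,(0,-44-30-40,85)).round(1))
print("top screws mean chk",W(X,(0,0,12)))
# clip
c=lambda x,y:(95+x/4.02,75+(y-320)/4)
w=wray(s,*c(75,510));print("coil wrist z84",watz(s,*c(75,510),84).round(1), watz(s,*c(75,510),90).round(1))
print("collar",watz(s,*c(155,460),54).round(1))
print("block corners",[watz(s,*c(*q),50).round(1) for q in[(185,322),(245,472)]])
print("tri",tri(w,ray("top",402+(390-250)/5,198+85/5)))
E
```

```text
corners [518.2 -69.   12. ] [512.2  29.   12. ] 98.2
screw [529.7 -60.1  12. ]
screw [524.7  25.   12. ]
fork [ 5.5247e+02 -1.6042e+01  7.8000e-02] [ 0.1   0.67  1.71 -0.76 -1.26 -1.16  0.91  0.04]
20 head px (np.float64(313.77323719731737), np.float64(236.60333201319685)) obs (305.0, 227.75) edge top (np.float64(313.67753338874405), np.float64(241.68113085526653))
25 head px (np.float64(308.70266689999096), np.float64(236.64270086881643)) obs (305.0, 227.75) edge top (np.float64(308.41415789778273), np.float64(241.72190490777373))
30 head px (np.float64(303.63227320701895), np.float64(236.68206835324685)) obs (305.0, 227.75) edge top (np.float64(303.1509726969914), np.float64(241.76267748615066))
eye [548.4  35.8  85. ] staging [ 561.4 -129.7   85. ]
top screws mean chk [552.46979038 -16.04189565  12.        ]
coil wrist z84 [ 460.7 -264.8   84. ] [ 460.1 -261.2   90. ]
collar [ 450.4 -262.7   54. ]
block corners [array([ 418.1, -254.8,   50. ]), array([ 452. , -243.2,   50. ])]
tri (array([ 458.96723199, -264.10988306,   84.84333419]), np.float64(3.2685298665167535))
```

Both cameras put the pin axis about 8 mm nearer the robot than the middle of the base. I trust the direct pin measurement, and contact will refine it. The bow is visible at crop (230,510), so the clip is in the right stand. Now the approach for the push, with the fingers shut.

>>> send_rows(
  motion=[-0.06, -0.07, 0.08, 0, 0, 0, 1, -0.12, -0.14, 0.16, 0, 0, 0, 1, -0.18, -0.21, 0.24, 0, 0, 0, 1, -0.24, -0.28, 0.32, 0, 0, 0, 1, -0.3, -0.35, 0.4, 0, 0, 0, 1, -0.36, -0.42, 0.48, 0, 0, 0, 1, -0.43, -0.47, 0.56, 0, 0, 0, 1, -0.43, -0.47, 0.64, 0, 0, 0, 1, -0.43, -0.47, 0.7, 0, 0, 0, 1, -0.43, -0.47, 0.76, 0, 0, 0, 1],
  squeeze=60,
)

```text
t: 6.15
position: [549.6, -123.5, 154.8]
tcp_rot: [0.109, -3.14, -0.0]
force: [-1.2, -0.6, 0.5]
grip_width: -0.002
```

>>> send_rows(
  motion=[0, 0, 0.1, 0, 0, 0, 1, 0, 0, 0.2, 0, 0, 0, 1, 0, 0, 0.3, 0, 0, 0, 1, 0, 0, 0.4, 0, 0, 0, 1, 0, 0, 0.5, 0, 0, 0, 1, 0, 0, 0.6, 0, 0, 0, 1, 0, 0, 0.7, 0, 0, 0, 1, 0, 0.04, 0.8, 0, 0, 0, 1, 0, 0.08, 0.8, 0, 0, 0, 1, 0, 0.12, 0.8, 0, 0, 0, 1],
)

```text
t: 7.15
position: [548.8, -111.3, 75.2]
tcp_rot: [0.109, -3.139, -0.0]
force: [0.8, -0.3, 0.2]
grip_width: 0.001
```

>>> send_rows(
  motion=[0, 0.02, 0, 0, 0, 0, 1, 0, 0.04, 0, 0, 0, 0, 1, 0, 0.06, 0, 0, 0, 0, 1, 0, 0.08, 0, 0, 0, 0, 1, 0, 0.1, 0, 0, 0, 0, 1, 0, 0.12, 0, 0, 0, 0, 1, 0, 0.14, 0, 0, 0, 0, 1, 0, 0.16, 0, 0, 0, 0, 1, 0, 0.18, 0, 0, 0, 0, 1, 0, 0.2, 0, 0, 0, 0, 1],
)

```text
t: 8.15
position: [547.8, -92.7, 75.6]
tcp_rot: [-0.108, 3.139, -0.003]
force: [0.7, -4.9, -1.6]
grip_width: 0.001
```

>>> send_rows(
  motion=[0, 0.02, 0, 0, 0, 0, 1, 0, 0.04, 0, 0, 0, 0, 1, 0, 0.06, 0, 0, 0, 0, 1, 0, 0.07, 0, 0, 0, 0, 1, 0, 0.08, 0, 0, 0, 0, 1, 0, 0.09, 0, 0, 0, 0, 1, 0, 0.1, 0, 0, 0, 0, 1, 0, 0.11, 0, 0, 0, 0, 1, 0, 0.12, 0, 0, 0, 0, 1, 0, 0.13, 0, 0, 0, 0, 1],
)

```text
t: 9.15
position: [547.0, -79.6, 75.6]
tcp_rot: [-0.108, 3.139, -0.002]
force: [0.1, -5.0, 0.1]
grip_width: -0.004
```

>>> send_rows(
  motion=[0, 0.005, 0, 0, 0, 0, 1, 0, 0.01, 0, 0, 0, 0, 1, 0, 0.015, 0, 0, 0, 0, 1, 0, 0.02, 0, 0, 0, 0, 1, 0, 0.025, 0, 0, 0, 0, 1, 0, 0.03, 0, 0, 0, 0, 1, 0, 0.035, 0, 0, 0, 0, 1, 0, 0.04, 0, 0, 0, 0, 1, 0, 0.045, 0, 0, 0, 0, 1, 0, 0.045, 0, 0, 0, 0, 1],
)

```text
t: 10.15
position: [546.8, -75.9, 75.6]
tcp_rot: [-0.107, 3.139, -0.005]
force: [1.2, -9.3, -1.2]
grip_width: -0.002
```

>>> send_rows(
  motion=[0, 0.003, 0, 0, 0, 0, 1, 0, 0.006, 0, 0, 0, 0, 1, 0, 0.009, 0, 0, 0, 0, 1, 0, 0.012, 0, 0, 0, 0, 1, 0, 0.015, 0, 0, 0, 0, 1, 0, 0.018, 0, 0, 0, 0, 1, 0, 0.018, 0, 0, 0, 0, 1, 0, 0.018, 0, 0, 0, 0, 1, 0, 0.018, 0, 0, 0, 0, 1, 0, 0.018, 0, 0, 0, 0, 1],
)

```text
t: 11.15
position: [546.8, -75.8, 75.7]
tcp_rot: [-0.105, 3.139, -0.009]
force: [1.1, -18.1, -3.0]
grip_width: -0.0
```

The pin hit its hard stop: 18 N with no motion. Now I'll retreat and go over the clip.

>>> send_rows(
  motion=[0, -0.1, 0, 0, 0, 0, 1, 0, -0.2, 0, 0, 0, 0, 1, 0, -0.3, -0.1, 0, 0, 0, 1, 0.05, -0.36, -0.25, 0, 0, 0, 1, 0.1, -0.42, -0.4, 0, 0, 0, 1, 0.15, -0.48, -0.55, 0, 0, 0, 1, 0.2, -0.54, -0.7, 0, 0, 0, 0, 0.25, -0.6, -0.85, 0, 0, 0, 0, 0.3, -0.66, -1, 0, 0, 0, 0, 0.35, -0.72, -1, 0, 0, 0, 0],
)

```text
t: 12.15
position: [516.9, -148.0, 178.1]
tcp_rot: [-0.109, 3.137, -0.003]
force: [0.8, -0.2, -0.0]
grip_width: 0.502
```

>>> send_rows(
  motion=[0.06, -0.1, -0.01, 0, 0, -0.03, 0, 0.12, -0.2, -0.03, 0, 0, -0.07, 0, 0.18, -0.3, -0.05, 0, 0, -0.11, 0, 0.24, -0.4, -0.07, 0, 0, -0.15, -0.3, 0.3, -0.5, -0.09, 0, 0, -0.19, -0.3, 0.36, -0.6, -0.11, 0, 0, -0.23, -0.3, 0.42, -0.7, -0.13, 0, 0, -0.27, -0.3, 0.48, -0.8, -0.15, 0, 0, -0.31, -0.3, 0.54, -0.9, -0.15, 0, 0, -0.344, -0.3, 0.6, -1, -0.15, 0, 0, -0.344, -0.3],
)

```text
t: 13.15
position: [462.7, -251.3, 189.8]
tcp_rot: [0.531, -3.096, -0.001]
force: [-0.3, -0.8, -0.2]
grip_width: 0.652
```

```bash
python3 - <<'E'
from h import *
import json
s=st();a=robot.grab_frame("wrist");cv2.imwrite("pics/w2.png",a)
json.dump({k:np.array(v).tolist() for k,v in s.items()},open("w2.json","w"))
print(wproj(s,(460,-263,84)),wproj(s,(452,-264,50)),wproj(s,(545,34,85)))
s2=s
E
```

```text
t 13.15 p [ 462.7 -251.3  189.8] rot [ 5.310e-01 -3.096e+00 -1.000e-03] F [-0.3 -0.8 -0.2] M [ 0.02  0.03 -0.01] w 0.652 q [-0.75 -0.12 -0.2   1.49  0.   -1.09]
(np.float64(303.96330954143536), np.float64(188.2915698705372)) (np.float64(307.1514475164314), np.float64(170.24780454202505)) (np.float64(565.3441319228359), np.float64(367.11524048769957))
```

View pics/w2.png

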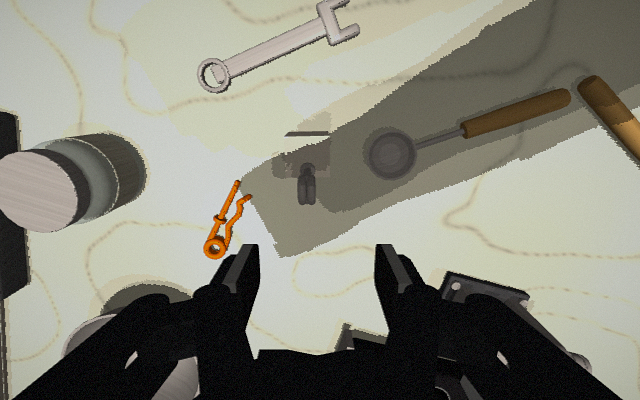

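The coil is at about (307,188), and the block's far edge is horizontal at row 134, so the 0.34 yaw matches. I'll enlarge with contrast to refine.

```bash
python3 - <<'E'
import cv2,numpy as np
a=cv2.imread("pics/w2.png")[120:220,260:360].astype(float)
a=np.clip((a-10)*2.2,0,255).astype('uint8')
cv2.imwrite("pics/crop3.png",cv2.resize(a,None,fx=6,fy=6,interpolation=cv2.INTER_CUBIC))
E
```

```text
(no output)
```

View pics/crop3.png

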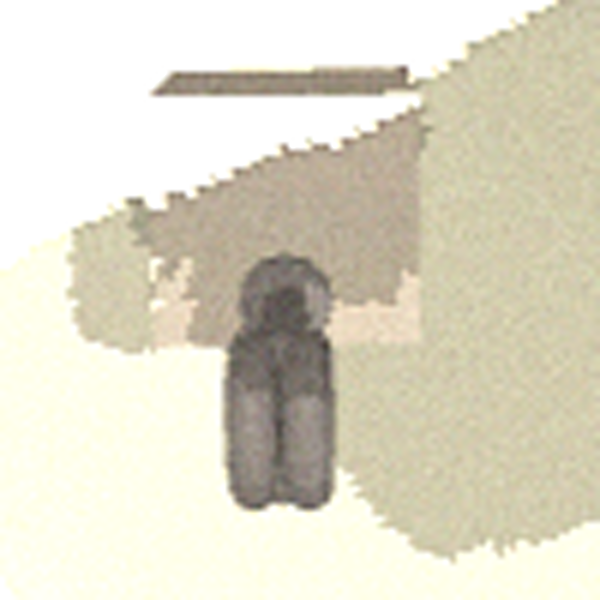

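```bash
python3 - <<'E'
from h import *
import json
s={k:np.array(v) for k,v in json.load(open("w2.json")).items()}
R=Ro.from_rotvec(s["tcp_rot"]).as_matrix()
def q(n,x,y,z):
    X=watz(s,260+x/6,120+y/6,z);print(n,X.round(1),"tool d",(R.T@(X-s["position"])).round(1))
q("coil",279,416,84);q("collar",285,303,54)
for c in[(152,345),(420,340),(408,95),(152,95)]:q("blk",*c,50)
print(robot.grasp_offset if hasattr(robot,"grasp_offset") else "", R.round(3))
E
```

```text
coil [ 460.1 -260.8   84. ] tool d [  5.5  -8.2 105.8]
collar [ 451.3 -263.8   54. ] tool d [ 14.9  -8.1 135.8]
blk [ 465.  -280.6   50. ] tool d [  7.6 -28.4 139.7]
blk [ 450.7 -242.4   50. ] tool d [  8.3  12.3 139.8]
blk [ 416.8 -256.8   50. ] tool d [ 45.   10.1 139.8]
blk [ 429.3 -292.1   50. ] tool d [ 45.  -27.4 139.8]
18.700000000000003 [[-0.943 -0.333 -0.001]
 [-0.333  0.943  0.001]
 [ 0.     0.001 -1.   ]]
```

>>> send_rows(
  motion=[0.02, -0.03, 0.07, 0, 0, 0, -0.3, 0.04, -0.06, 0.14, 0, 0, 0, -0.3, 0.055, -0.082, 0.21, 0, 0, 0, -0.3, 0.055, -0.082, 0.3, 0, 0, 0, -0.3, 0.055, -0.082, 0.4, 0, 0, 0, -0.3, 0.055, -0.082, 0.5, 0, 0, 0, -0.3, 0.055, -0.082, 0.6, 0, 0, 0, -0.3, 0.055, -0.082, 0.7, 0, 0, 0, -0.3, 0.055, -0.082, 0.8, 0, 0, 0, -0.3, 0.055, -0.082, 0.85, 0, 0, 0, -0.3],
)

```text
t: 14.2
position: [460.5, -260.0, 103.9]
tcp_rot: [0.531, -3.096, -0.002]
force: [-0.2, 0.9, 0.0]
grip_width: 0.651
```

>>> send_rows(
  motion=[0, 0, 0.08, 0, 0, 0, -0.3, 0, 0, 0.16, 0, 0, 0, -0.3, 0, 0, 0.24, 0, 0, 0, -0.3, 0, 0, 0.32, 0, 0, 0, -0.3, 0, 0, 0.39, 0, 0, 0, -0.3, 0, 0, 0.39, 0, 0, 0, 1, 0, 0, 0.39, 0, 0, 0, 1, 0, 0, 0.39, 0, 0, 0, 1, 0, 0, 0.39, 0, 0, 0, 1, 0, 0, 0.39, 0, 0, 0, 1],
  squeeze=70,
)

```text
t: 15.2
position: [461.2, -260.6, 66.8]
tcp_rot: [-0.531, 3.096, -0.001]
force: [-0.8, -0.1, 2.5]
grip_width: 0.151
```

>>> send_rows(
  motion=[0, 0, -0.03, 0, 0, 0, 1, 0, 0, -0.08, 0, 0, 0, 1, 0, 0, -0.16, 0, 0, 0, 1, 0, 0, -0.26, 0, 0, 0, 1, 0, 0, -0.38, 0, 0, 0, 1, 0, 0, -0.5, 0, 0, 0, 1, 0, 0, -0.62, 0, 0, 0, 1, 0, 0, -0.75, 0, 0, 0, 1, 0, 0, -0.88, 0, 0, 0, 1, 0, 0, -1, 0, 0, 0, 1],
)

```text
t: 16.2
position: [461.0, -260.4, 167.6]
tcp_rot: [-0.531, 3.096, -0.0]
force: [-0.3, -0.0, -0.5]
grip_width: 0.151
```

>>> send_rows(
  motion=[-0.03, 0.06, -0.01, 0, 0, 0, 1, -0.07, 0.14, -0.02, 0, 0, 0, 1, -0.12, 0.23, -0.03, 0, 0, 0, 1, -0.17, 0.33, -0.04, 0, 0, 0, 1, -0.22, 0.43, -0.05, 0, 0, 0, 1, -0.27, 0.53, -0.06, 0, 0, 0, 1, -0.32, 0.63, -0.08, 0, 0, 0, 1, -0.37, 0.72, -0.1, 0, 0, 0, 1, -0.41, 0.81, -0.12, 0, 0, 0, 1, -0.45, 0.9, -0.14, 0, 0, 0, 1],
)

```text
t: 17.2
position: [473.5, -159.7, 180.5]
tcp_rot: [-0.531, 3.096, -0.0]
force: [-0.5, 0.6, -1.5]
grip_width: 0.153
```

>>> send_rows(
  motion=[-0.05, 0.09, -0.01, 0, 0, 0, 1, -0.09, 0.18, -0.02, 0, 0, 0, 1, -0.14, 0.27, -0.03, 0, 0, 0, 1, -0.18, 0.36, -0.04, 0, 0, 0, 1, -0.23, 0.45, -0.05, 0, 0, 0, 1, -0.27, 0.54, -0.06, 0, 0, 0, 1, -0.32, 0.63, -0.08, 0, 0, 0, 1, -0.36, 0.72, -0.1, 0, 0, 0, 1, -0.4, 0.81, -0.1, 0, 0, 0, 1, -0.45, 0.9, -0.1, 0, 0, 0, 1],
)

```text
t: 18.2
position: [485.9, -59.9, 190.4]
tcp_rot: [-0.531, 3.096, -0.0]
force: [0.1, 0.9, -1.2]
grip_width: 0.152
```

>>> send_rows(
  motion=[-0.05, 0.09, 0, 0, 0, 0.04, 1, -0.09, 0.18, 0, 0, 0, 0.08, 1, -0.14, 0.27, 0, 0, 0, 0.12, 1, -0.18, 0.36, 0, 0, 0, 0.16, 1, -0.23, 0.45, 0, 0, 0, 0.2, 1, -0.28, 0.54, 0, 0, 0, 0.24, 1, -0.33, 0.63, 0, 0, 0, 0.28, 1, -0.37, 0.72, 0, 0, 0, 0.32, 1, -0.42, 0.81, 0, 0, 0, 0.344, 1, -0.45, 0.86, 0, 0, 0, 0.344, 1],
)

```text
t: 19.2
position: [499.6, 36.5, 190.2]
tcp_rot: [0.109, -3.14, -0.0]
force: [-0.3, -1.4, 0.2]
grip_width: 0.149
```

```bash
python3 - <<'E'
from h import *
import json
s=st();a=robot.grab_frame("wrist");cv2.imwrite("pics/w3.png",a)
json.dump({k:np.array(v).tolist() for k,v in s.items()},open("w3.json","w"))
b=robot.grab_frame("scene");cv2.imwrite("pics/s3.png",b)
t=robot.grab_frame("top");cv2.imwrite("pics/t3.png",t)
u,v=map(int,wproj(s,(545,20,85)));us,vs=map(int,proj("scene",(545,20,100)));print(u,v,us,vs)
o=np.zeros((600,800,3),'uint8')
x0=max(0,min(640-133,u-66));y0=max(0,min(400-75,v-40))
c=cv2.resize(a[y0:y0+75,x0:x0+133],(798,450),interpolation=cv2.INTER_CUBIC);o[:450,:798]=np.clip(c.astype(float)*1.6,0,255)
o[450:,:300]=cv2.resize(b[vs-30:vs+20,us-50:us+50],(300,150));o[450:600,300:540]=cv2.resize(a,(240,150))
cv2.imwrite("pics/crop4.png",o);print(x0,y0)
E
```

```text
t 19.2 p [499.6  36.5 190.2] rot [ 0.109 -3.14  -0.   ] F [-0.3 -1.4  0.2] M [0.02 0.02 0.01] w 0.149 q [-0.19 -0.2  -0.28  1.5   0.   -0.26]
293 245 318 198
227 205
```

View pics/crop4.png

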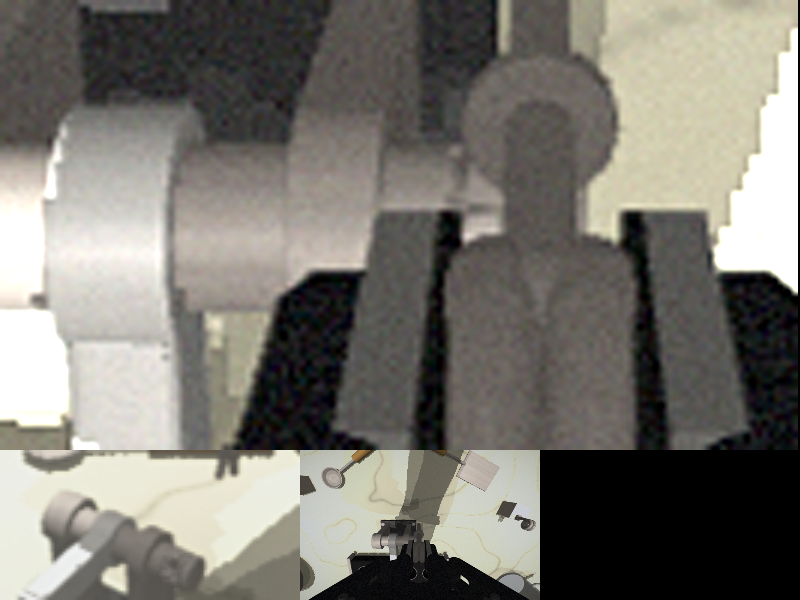

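The clip is held upright in the jaws, leg at col 317 and collar at about (317,227). The pin axis row between the lugs is about 242.5. Next I'll compute the axis and leg offsets and look at the pin's end from the scene and top cameras.

```bash
python3 - <<'E'
from h import *
import json
s={k:np.array(v) for k,v in json.load(open("w3.json")).items()}
R=Ro.from_rotvec(s["tcp_rot"]).as_matrix()
p=lambda x,y:(227+x/6,205+y/6)
print("pin axis mid",watz(s,*p(240,225),85).round(1),"lug outer top",watz(s,*p(382,225),97).round(1))
zc=s["position"][2]+18
for n,q,z in[("collar",(540,130),zc-32),("leg low",(540,20),zc-70),("coil",(541,300),zc)]:
    X=watz(s,*p(*q),z);print(n,X.round(1),(R.T@(X-s["position"])).round(1))
b=cv2.imread("pics/s3.png");t=cv2.imread("pics/t3.png")
us,vs=map(int,proj("scene",(545,0,90)));ut,vt=map(int,proj("top",(545,0,90)))
print("scene o",us-28,vs-22,"top o",ut-33,vt-25,proj("scene",(544,34.5,85)),proj("top",(544,34.5,85)))
o=np.zeros((600,800,3),'uint8')
A=b[vs-22:vs+28,us-28:us+39].astype(float);B=t[vt-25:vt+25,ut-33:ut+33].astype(float)
o[:600,:]=0
o[:500,:480]=np.clip(cv2.resize(A[:,:48],(480,500),interpolation=cv2.INTER_CUBIC)*1.5,0,255)
o[:250,480:800]=np.clip(cv2.resize(B,(330,250),interpolation=cv2.INTER_CUBIC)[:,:320]*1.5,0,255)
cv2.imwrite("pics/crop5.png",o)
E
```

```text
pin axis mid [543.5  -2.6  85. ] lug outer top [536.6  18.2  97. ]
collar [489.9  36.1 176.2] [ 9.7  0.3 14. ]
leg low [492.3  36.4 138.2] [ 7.3  0.4 52. ]
coil [490.3  36.1 208.2] [  9.3   0.3 -18. ]
scene o 282 176 top o 269 149 (np.float64(325.53291656769716), np.float64(207.72349248161936)) (np.float64(286.6877325652958), np.float64(175.41244408090563))
```

View pics/crop5.png

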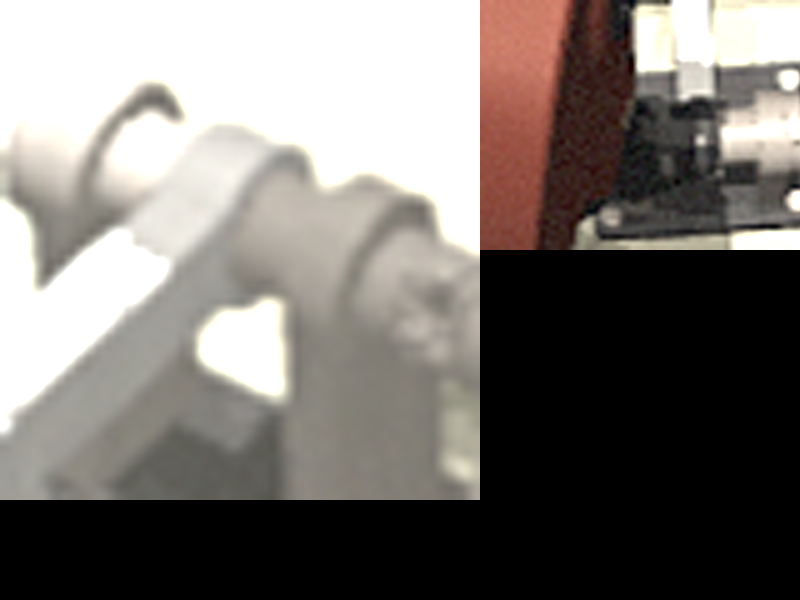

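The scene crop shows the hole mouth facing the tray at about pixel (324,207), which agrees with the predicted eye (325.5,207.7). Contact and camera agree on eye y ≈ 34.4; axis x is roughly 541–543. Now I'll hover the leg over +x and feel for it.

>>> send_rows(
  motion=[-0.06, -0.01, 0.0, 0, 0, 0, 1, -0.13, -0.01, 0.0, 0, 0, 0, 1, -0.2, -0.02, 0.0, 0, 0, 0, 1, -0.27, -0.03, 0.0, 0, 0, 0, 1, -0.34, -0.03, 0.05, 0, 0, 0, 1, -0.41, -0.04, 0.1, 0, 0, 0, 1, -0.48, -0.05, 0.15, 0, 0, 0, 1, -0.54, -0.053, 0.2, 0, 0, 0, 1, -0.57, -0.053, 0.25, 0, 0, 0, 1, -0.57, -0.053, 0.27, 0, 0, 0, 1],
)

```text
t: 20.35
position: [556.8, 34.1, 162.4]
tcp_rot: [0.109, -3.139, -0.0]
force: [-0.3, 0.2, -0.5]
grip_width: 0.15
```

>>> send_rows(
  motion=[0, 0, 0.005, 0, 0, 0, 1, 0, 0, 0.01, 0, 0, 0, 1, 0, 0, 0.015, 0, 0, 0, 1, 0, 0, 0.02, 0, 0, 0, 1, 0, 0, 0.025, 0, 0, 0, 1, 0, 0, 0.03, 0, 0, 0, 1, 0, 0, 0.035, 0, 0, 0, 1, 0, 0, 0.04, 0, 0, 0, 1, 0, 0, 0.045, 0, 0, 0, 1, 0, 0, 0.045, 0, 0, 0, 1],
)

```text
t: 21.35
position: [556.9, 34.1, 159.0]
tcp_rot: [-0.109, 3.139, 0.0]
force: [0.6, -0.5, 1.7]
grip_width: 0.15
```

>>> send_rows(
  motion=[0, 0.003, -0.01, 0, 0, 0, 1, 0, 0.006, -0.01, 0, 0, 0, 1, 0, 0.01, -0.01, 0, 0, 0, 1, 0, 0.01, -0.005, 0, 0, 0, 1, 0, 0.01, 0, 0, 0, 0, 1, 0, 0.01, 0.005, 0, 0, 0, 1, 0, 0.01, 0.008, 0, 0, 0, 1, 0, 0.01, 0.01, 0, 0, 0, 1, 0, 0.01, 0.01, 0, 0, 0, 1, 0, 0.01, 0.01, 0, 0, 0, 1],
)

```text
t: 22.35
position: [557.0, 35.1, 158.5]
tcp_rot: [-0.109, 3.139, -0.0]
force: [-1.8, -0.2, 5.4]
grip_width: 0.148
```

>>> send_rows(
  motion=[0, 0, -0.02, 0, 0, 0, 1, 0, 0, -0.04, 0, 0, 0, 1, 0.02, 0, -0.04, 0, 0, 0, 1, 0.04, 0, -0.04, 0, 0, 0, 1, 0.04, 0, -0.03, 0, 0, 0, 1, 0.04, 0, -0.02, 0, 0, 0, 1, 0.04, 0, -0.015, 0, 0, 0, 1, 0.04, 0, -0.01, 0, 0, 0, 1, 0.04, 0, -0.005, 0, 0, 0, 1, 0.04, 0, -0.005, 0, 0, 0, 1],
)

```text
t: 23.35
position: [553.1, 34.8, 159.3]
tcp_rot: [-0.109, 3.139, -0.0]
force: [-1.5, 0.8, 7.0]
grip_width: 0.148
```

>>> send_rows(
  motion=[0, 0, -0.02, 0, 0, 0, 1, 0, 0, -0.03, 0, 0, 0, 1, -0.04, 0, -0.03, 0, 0, 0, 1, -0.07, 0, -0.03, 0, 0, 0, 1, -0.07, 0, -0.015, 0, 0, 0, 1, -0.07, 0, -0.005, 0, 0, 0, 1, -0.07, 0, 0, 0, 0, 0, 1, -0.07, 0, 0.005, 0, 0, 0, 1, -0.07, 0, 0.01, 0, 0, 0, 1, -0.07, 0, 0.01, 0, 0, 0, 1],
)

```text
t: 24.35
position: [559.7, 35.3, 157.3]
tcp_rot: [0.109, -3.14, -0.0]
force: [-0.7, 0.4, -1.1]
grip_width: 0.148
```

>>> send_rows(
  motion=[0, 0, 0.003, 0, 0, 0, 1, 0, 0, 0.006, 0, 0, 0, 1, 0, 0, 0.009, 0, 0, 0, 1, 0, 0, 0.012, 0, 0, 0, 1, 0, 0, 0.015, 0, 0, 0, 1, 0, 0, 0.018, 0, 0, 0, 1, 0, 0, 0.021, 0, 0, 0, 1, 0, 0, 0.024, 0, 0, 0, 1, 0, 0, 0.024, 0, 0, 0, 1, 0, 0, 0.024, 0, 0, 0, 1],
)

```text
t: 25.35
position: [559.8, 35.3, 154.9]
tcp_rot: [-0.109, 3.14, 0.0]
force: [-0.3, -0.2, -1.2]
grip_width: 0.151
```

In the hole: the cylinder would have stopped the tip about 2 mm higher. I'll draw the pin toward −x while easing down.

>>> send_rows(
  motion=[0, 0, 0.002, 0, 0, 0, 1, 0, 0, 0.004, 0, 0, 0, 1, 0, 0, 0.006, 0, 0, 0, 1, 0.003, 0, 0.006, 0, 0, 0, 1, 0.006, 0, 0.006, 0, 0, 0, 1, 0.009, 0, 0.006, 0, 0, 0, 1, 0.012, 0, 0.006, 0, 0, 0, 1, 0.015, 0, 0.006, 0, 0, 0, 1, 0.018, 0, 0.006, 0, 0, 0, 1, 0.02, 0, 0.006, 0, 0, 0, 1],
)

```text
t: 26.35
position: [557.9, 35.1, 154.4]
tcp_rot: [-0.109, 3.139, 0.0]
force: [1.0, 0.2, -0.4]
grip_width: 0.153
```

>>> send_rows(
  motion=[0.003, 0, 0, 0, 0, 0, 1, 0.006, 0, 0, 0, 0, 0, 1, 0.009, 0, 0, 0, 0, 0, 1, 0.012, 0, 0, 0, 0, 0, 1, 0.015, 0, 0, 0, 0, 0, 1, 0.018, 0, 0, 0, 0, 0, 1, 0.021, 0, 0, 0, 0, 0, 1, 0.024, 0, 0, 0, 0, 0, 1, 0.027, 0, 0, 0, 0, 0, 1, 0.03, 0, 0, 0, 0, 0, 1],
)

```text
t: 27.35
position: [555.5, 34.9, 154.7]
tcp_rot: [-0.109, 3.138, 0.0]
force: [6.1, 1.5, -0.0]
grip_width: 0.147
```

The reading is 6 N along x, about the pin's rolling friction, so it is turning.

>>> send_rows(
  motion=[0.003, 0, 0.001, 0, 0, 0, 1, 0.006, 0, 0.002, 0, 0, 0, 1, 0.009, 0, 0.003, 0, 0, 0, 1, 0.012, 0, 0.004, 0, 0, 0, 1, 0.015, 0, 0.005, 0, 0, 0, 1, 0.018, 0, 0.006, 0, 0, 0, 1, 0.021, 0, 0.007, 0, 0, 0, 1, 0.024, 0, 0.008, 0, 0, 0, 1, 0.027, 0, 0.009, 0, 0, 0, 1, 0.03, 0, 0.01, 0, 0, 0, 1],
)

```text
t: 28.35
position: [553.0, 34.6, 154.5]
tcp_rot: [-0.109, 3.137, -0.0]
force: [5.9, 0.2, 2.1]
grip_width: 0.153
```

>>> send_rows(
  motion=[0.003, 0, 0.002, 0, 0, 0, 1, 0.006, 0, 0.004, 0, 0, 0, 1, 0.009, 0, 0.006, 0, 0, 0, 1, 0.012, 0, 0.008, 0, 0, 0, 1, 0.015, 0, 0.01, 0, 0, 0, 1, 0.018, 0, 0.012, 0, 0, 0, 1, 0.02, 0, 0.014, 0, 0, 0, 1, 0.02, 0, 0.016, 0, 0, 0, 1, 0.02, 0, 0.018, 0, 0, 0, 1, 0.02, 0, 0.018, 0, 0, 0, 1],
)

```text
t: 29.35
position: [550.9, 34.4, 152.6]
tcp_rot: [-0.109, 3.137, -0.001]
force: [4.9, 1.1, 2.0]
grip_width: 0.147
```

>>> send_rows(
  motion=[0, 0, 0.003, 0, 0, 0, 1, 0, 0, 0.006, 0, 0, 0, 1, 0, 0, 0.009, 0, 0, 0, 1, 0, 0, 0.012, 0, 0, 0, 1, 0, 0, 0.015, 0, 0, 0, 1, 0, 0, 0.018, 0, 0, 0, 1, 0, 0, 0.021, 0, 0, 0, 1, 0, 0, 0.024, 0, 0, 0, 1, 0, 0, 0.027, 0, 0, 0, 1, 0, 0, 0.03, 0, 0, 0, 1],
)

```text
t: 30.35
position: [550.8, 34.4, 149.6]
tcp_rot: [-0.109, 3.137, -0.001]
force: [5.1, 0.1, 1.8]
grip_width: 0.152
```

>>> send_rows(
  motion=[0, 0, 0.003, 0, 0, 0, 1, 0, 0, 0.006, 0, 0, 0, 1, 0, 0, 0.009, 0, 0, 0, 1, 0, 0, 0.012, 0, 0, 0, 1, 0, 0, 0.015, 0, 0, 0, 1, 0, 0, 0.018, 0, 0, 0, 1, 0, 0, 0.021, 0, 0, 0, 1, 0, 0, 0.024, 0, 0, 0, 1, 0, 0, 0.027, 0, 0, 0, 1, 0, 0, 0.03, 0, 0, 0, 1],
)

```text
t: 31.35
position: [550.8, 34.5, 146.5]
tcp_rot: [-0.109, 3.137, -0.001]
force: [5.6, 0.3, 3.4]
grip_width: 0.152
```

>>> send_rows(
  motion=[-0.003, 0, 0.005, 0, 0, 0, 1, -0.006, 0, 0.01, 0, 0, 0, 1, -0.006, 0, 0.015, 0, 0, 0, 1, -0.006, 0, 0.02, 0, 0, 0, 1, -0.006, 0, 0.025, 0, 0, 0, 1, -0.006, 0, 0.03, 0, 0, 0, 1, -0.006, 0, 0.035, 0, 0, 0, 1, -0.006, 0, 0.04, 0, 0, 0, 1, -0.006, 0, 0.045, 0, 0, 0, 1, -0.006, 0, 0.05, 0, 0, 0, 1],
)

```text
t: 32.35
position: [550.8, 34.6, 140.8]
tcp_rot: [-0.109, 3.139, -0.0]
force: [5.0, 1.2, 3.5]
grip_width: 0.148
```

>>> send_rows(
  motion=[-0.003, 0, 0.005, 0, 0, 0, 1, -0.006, 0, 0.01, 0, 0, 0, 1, -0.006, 0, 0.015, 0, 0, 0, 1, -0.006, 0, 0.02, 0, 0, 0, 1, -0.006, 0, 0.025, 0, 0, 0, 1, -0.006, 0, 0.03, 0, 0, 0, 1, -0.006, 0, 0.035, 0, 0, 0, 1, -0.006, 0, 0.04, 0, 0, 0, 1, -0.006, 0, 0.045, 0, 0, 0, 1, -0.006, 0, 0.05, 0, 0, 0, 1],
)

```text
t: 33.35
position: [551.0, 34.7, 135.6]
tcp_rot: [-0.109, 3.139, 0.0]
force: [4.4, 0.2, 4.2]
grip_width: 0.152
```

>>> send_rows(
  motion=[0, 0, 0.005, 0, 0, 0, 1, 0, 0, 0.01, 0, 0, 0, 1, 0, 0, 0.015, 0, 0, 0, 1, 0, 0, 0.02, 0, 0, 0, 1, 0, 0, 0.025, 0, 0, 0, 1, 0, 0, 0.03, 0, 0, 0, 1, 0, 0, 0.035, 0, 0, 0, 1, 0, 0, 0.04, 0, 0, 0, 1, 0, 0, 0.045, 0, 0, 0, 1, 0, 0, 0.05, 0, 0, 0, 1],
)

```text
t: 34.35
position: [550.9, 34.7, 130.1]
tcp_rot: [0.109, -3.14, -0.0]
force: [6.2, 0.3, 2.8]
grip_width: 0.153
```

>>> send_rows(
  motion=[0, 0, 0.005, 0, 0, 0, 1, 0, 0, 0.01, 0, 0, 0, 1, 0, 0, 0.015, 0, 0, 0, 1, 0, 0, 0.02, 0, 0, 0, 1, 0, 0, 0.025, 0, 0, 0, 1, 0, 0, 0.03, 0, 0, 0, 1, 0, 0, 0.035, 0, 0, 0, 1, 0, 0, 0.04, 0, 0, 0, 1, 0, 0, 0.045, 0, 0, 0, 1, 0, 0, 0.05, 0, 0, 0, 1],
)

```text
t: 35.35
position: [550.9, 34.7, 125.2]
tcp_rot: [0.109, -3.14, -0.0]
force: [4.5, 0.3, 1.7]
grip_width: 0.15
```

>>> send_rows(
  motion=[0, 0, 0.008, 0, 0, 0, 1, 0, 0, 0.016, 0, 0, 0, 1, 0, 0, 0.024, 0, 0, 0, 1, 0, 0, 0.032, 0, 0, 0, 1, 0, 0, 0.04, 0, 0, 0, 1, 0, 0, 0.048, 0, 0, 0, 1, 0, 0, 0.056, 0, 0, 0, 1, 0, 0, 0.064, 0, 0, 0, 1, 0, 0, 0.072, 0, 0, 0, 1, 0, 0, 0.08, 0, 0, 0, 1],
)

```text
t: 36.35
position: [550.8, 34.7, 116.9]
tcp_rot: [0.109, -3.139, -0.0]
force: [6.1, 1.3, 1.9]
grip_width: 0.15
```

>>> send_rows(
  motion=[0, 0, 0.003, 0, 0, 0, 1, 0, 0, 0.006, 0, 0, 0, 1, 0, 0, 0.009, 0, 0, 0, 1, 0, 0, 0.012, 0, 0, 0, 1, 0, 0, 0.015, 0, 0, 0, 1, 0, 0, 0.018, 0, 0, 0, 1, 0, 0, 0.021, 0, 0, 0, 1, 0, 0, 0.024, 0, 0, 0, 1, 0, 0, 0.027, 0, 0, 0, 1, 0, 0, 0.03, 0, 0, 0, 1],
)

```text
t: 37.35
position: [550.8, 34.7, 114.2]
tcp_rot: [0.109, -3.139, -0.0]
force: [4.2, -0.3, 3.1]
grip_width: 0.153
```

>>> send_rows(
  motion=[0, 0, 0.002, 0, 0, 0, 1, 0, 0, 0.004, 0, 0, 0, 1, 0, 0, 0.006, 0, 0, 0, 1, 0, 0, 0.008, 0, 0, 0, 1, 0, 0, 0.01, 0, 0, 0, 1, 0, 0, 0.012, 0, 0, 0, 1, 0, 0, 0.014, 0, 0, 0, 1, 0, 0, 0.016, 0, 0, 0, 1, 0, 0, 0.018, 0, 0, 0, 1, 0, 0, 0.02, 0, 0, 0, 1],
)

```text
t: 38.35
position: [551.0, 34.7, 113.4]
tcp_rot: [-0.109, 3.139, -0.0]
force: [0.4, 2.0, 9.6]
grip_width: 0.156
```

>>> send_rows(
  motion=[0, 0, 0.002, 0, 0, 0, 1, 0, 0, 0.004, 0, 0, 0, 1, 0, 0, 0.006, 0, 0, 0, 1, 0, 0, 0.008, 0, 0, 0, 1, 0, 0, 0.008, 0, 0, 0, 1, 0, 0, 0.008, 0, 0, 0, 1, 0, 0, 0.008, 0, 0, 0, 1, 0, 0, 0.008, 0, 0, 0, 1, 0, 0, 0.008, 0, 0, 0, 1, 0, 0, 0.008, 0, 0, 0, 1],
)

```text
t: 39.35
position: [551.1, 34.7, 113.2]
tcp_rot: [-0.109, 3.139, -0.0]
force: [-0.7, 0.6, 15.4]
grip_width: 0.152
```

It stopped hard at 113.2 against a predicted 113.8, with 15 N. Release and back off.

>>> send_rows(
  motion=[0, 0, -0.01, 0, 0, 0, 1, 0, 0, -0.015, 0, 0, 0, 0.5, 0, 0, -0.015, 0, 0, 0, 0.2, 0, 0, -0.015, 0, 0, 0, 0, 0, 0, -0.015, 0, 0, 0, 0, 0, 0, -0.015, 0, 0, 0, 0, 0, 0, -0.05, 0, 0, 0, 0, 0, 0, -0.1, 0, 0, 0, 0, 0, 0, -0.15, 0, 0, 0, 0, 0, 0, -0.2, 0, 0, 0, 0],
)

```text
t: 40.35
position: [551.1, 34.6, 132.4]
tcp_rot: [-0.109, 3.139, -0.0]
force: [0.6, -0.1, -0.2]
grip_width: 0.498
```

>>> send_rows(
  motion=[0, 0, -0.1, 0, 0, 0, 0, 0, 0, -0.2, 0, 0, 0, 0, 0, 0, -0.3, 0, 0, 0, 0, 0, 0, -0.4, 0, 0, 0, 0, 0.1, 0, -0.5, 0, 0, 0, 0, 0.2, 0, -0.6, 0, 0, 0, 0, 0.3, 0, -0.7, 0, 0, 0, 0, 0.4, 0, -0.8, 0, 0, 0, 0, 0.5, 0, -0.9, 0, 0, 0, 0, 0.6, 0, -0.9, 0, 0, 0, -0.5],
)

```text
t: 41.35
position: [491.1, 30.3, 223.7]
tcp_rot: [-0.109, 3.137, -0.001]
force: [0.3, -0.2, -0.0]
grip_width: 0.657
```

```bash
python3 - <<'E'
from h import *
s=st();a=robot.grab_frame("wrist");b=robot.grab_frame("scene")
u,v=map(int,wproj(s,(545,20,95)));us,vs=map(int,proj("scene",(545,25,100)));print(u,v,us,vs)
o=np.zeros((600,800,3),'uint8')
x0=max(0,min(640-100,u-50));y0=max(0,min(320,v-45))
o[:320,:400]=cv2.resize(a[y0:y0+80,x0:x0+100],(400,320),interpolation=cv2.INTER_CUBIC)
o[:400,400:]=np.clip(cv2.resize(b[vs-25:vs+25,us-25:us+25],(400,400),interpolation=cv2.INTER_CUBIC)*1.0,0,255)
o[330:,:400]=cv2.resize(a,(400,250))[:270][:270] if False else 0
o[340:590,:400]=cv2.resize(a,(400,250))
cv2.imwrite("pics/crop6.png",o)
E
```

```text
t 41.35 p [491.1  30.3 223.7] rot [-1.090e-01  3.137e+00 -1.000e-03] F [ 0.3 -0.2 -0. ] M [-0.04 -0.01 -0.03] w 0.657 q [-0.2  -0.23 -0.24  1.56  0.   -0.27]
301 243 320 199
```

View pics/crop6.png

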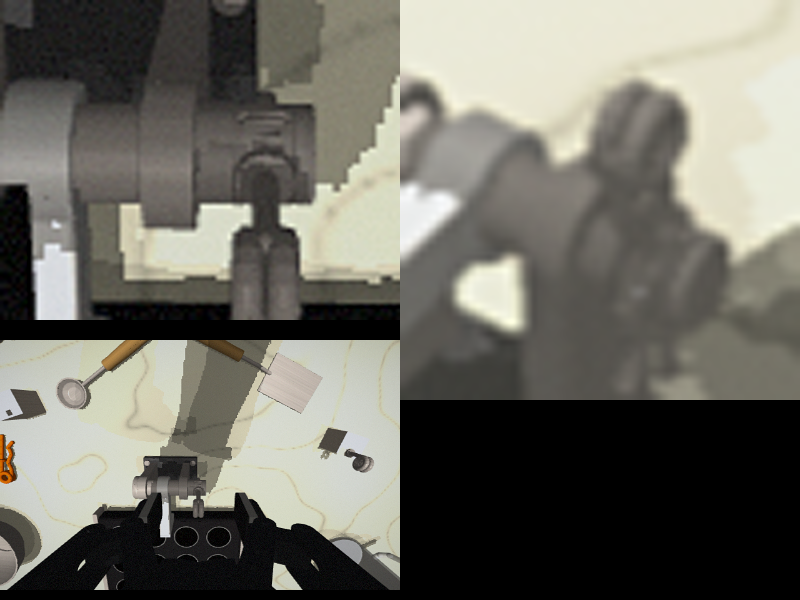

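The clip stands upright in the pin with its collar on it, and the bow wire is visible below the pin. I'll check the head against the lug once.

```bash
python3 - <<'E'
from h import *
s=robot.observe();a=robot.grab_frame("wrist");b=robot.grab_frame("scene")
u,v=map(int,wproj(s,(548,-45,90)));us,vs=map(int,proj("scene",(545,-30,90)));print(u,v)
o=np.zeros((480,800,3),'uint8')
o[:,:400]=np.clip(cv2.resize(a[v-24:v+24,u-20:u+20],(400,480),interpolation=cv2.INTER_CUBIC)*1.3,0,255)
o[:,400:]=cv2.resize(b[vs-30:vs+30,us-25:us+25],(400,480),interpolation=cv2.INTER_CUBIC)
cv2.imwrite("pics/crop7.png",o)
E
```

```text
232 240
```

View pics/crop7.png

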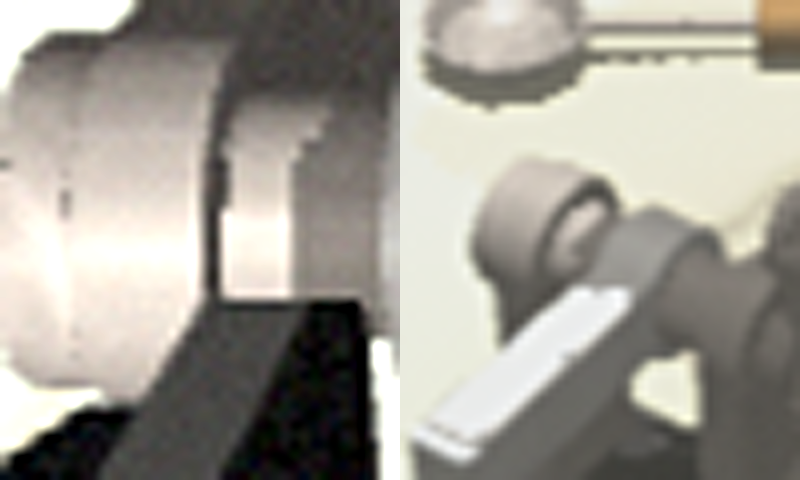

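The head sits flush against the −y lug, with no gap at crop x ≈ 70. Handing in.

```bash
python3 -c "
from h import *
print(robot.close_job());st()"
```

```text
the job is handed in; nothing more can be done
None
the job is handed in; nothing more can be done
```

The pin is home, and the R-clip is through its cross hole with the collar seated on the pin. I handed the job in at about 41.5 s of the 72 s limit.

- **Pin:** I pushed the head with the shut fingers until it stopped hard at 18 N. The last close picture shows the head flush against the -y lug, with no visible gap.
- **Clip:** I took it from the right-hand stand, since the bow is only on that one. I left the ring pin and the orange look-alike clip alone.
- **Finding the hole:** I felt for it with three light pokes (contacts under about 7 N). The leg dropped in about 9 mm to the tray side, and I drew the pin upright at about 5–6 N.
- **Seating:** Pushing the bow over took about 4 N in the readings, then eased to about 2 N, and the collar stopped hard at 15 N. The tool was at 113.2 mm there, against a predicted 113.8 mm. I then let go and backed off.

**Last checks:** the pictures show the clip upright, collar on the pin and bow wire below it.

Two readings disagreed:
- **Bow force:** about 4 N is just under the stated 5–15 N. I only read force at the end of each one-second move, so a short peak could have been missed. I judged the bow sprung over from the easing force, the hard stop and the picture, not from a bow measurement.
- **Pin axis:** both cameras put it about 8 mm nearer the robot than the middle of the fork's base. I worked from the pin itself.

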